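# Tighten a pump cover in cross order and pull-test it

## Robot

A 6-joint arm with a two-finger parallel gripper is mounted at the origin on the work surface. World frame = base frame: x ahead of the robot, y to its left, z up, the work surface at z = 0. Lengths are in m, angles in rad, forces in N, time in s.
With the tool pointing down it reaches from about 0.225 to 0.875 m from the base axis. Payload 3.4 kg.
Tool frame: the origin (TCP) lies between the finger pads; the fingertips stand 14 mm ahead of it and the grasp point (between the pads) lies 5 mm behind it; z points along the fingers, y is the direction in which the jaws open and shut (so a half turn about z gives the same grasp; the last joint's range is limited). The gripper opens to 85 mm and grips with 20 to 120 N. Pads are 22 mm wide; open, the fingers measure 114 mm over their backs; the gripper's body (76 mm by 85 mm) begins 54 mm behind the grasp point. The pads swing forward as they close: fully open they stand 13 mm farther back than shut.
Start: joints at [-1.329, 0.276, 1.505, -0, 1.361, -0.121], TCP at [0.204, -0.538, 0.245] pointing down, gripper open.
Joint ranges: [-2.89, 2.89], [-0.75, 2.08], [0.22, 2.7], [-1.18, 4.32], [0.11, 2.71], [-2.7, 2.7]. Speed limits (rad/s): [2.57, 2.57, 3.14, 3.14, 3.14, 3.14].

## Interface

Orientations are given as a unit quaternion [w, x, y, z].
In Python, from rig import manip, get_image, job gives the robot as it stands. The module is installed in compiled form; this text tells all that it offers.
- The arm moves only by the tool step_arm, never from a script. Its argument "moves" is one flat list of numbers, 5 for each row, row after row: the shift along the tool's x, y, z as a fraction of full scale, then the turn about the tool's z as a fraction of full scale, then the gripper's target within -1 to 1 (shut at 1, half-way at 0, fully open at -1). In form: [dx, dy, dz, twist, hand, dx, dy, dz, twist, hand, ...]. A call has 1 to 5 rows; each row is the pose to reach, as a shift and turn from the pose commanded when the call began, along the tool's axes at that moment, turning the shorter way round; what a row does not reach only later rows make up. Full scale, the value 1, is 500 mm for a shift and pi rad for a turn. A row lasts 1/10 s, in which the tool goes at most 50 mm and 8.59 degrees, less where a joint would pass 70% of its speed; a pose out of reach is approached as far as the arm can. A call with a number of a shift or a turn outside -1 to 1 is refused whole. A call with a gripper value outside its range is refused whole. The fingers move at their own pace and stop on an object; "force" is the grip in N (left out, the last holds). Time passes only in rows, so rows that repeat a pose let the fingers close. It gives the time, the measured TCP pose, the force and the opening at its end, in the units of the state.
- manip.get_state(): the state, without advancing time (a new reading comes with each control period).
- get_image(name): name is "scene" or "top"; returns a dict with "frame" (400x640x3 uint8, blue, green, red), "fx", "fy", "cx", "cy" (pixels), "rvec" (rotation vector, rad) and "tvec" (3), from world to camera coordinates, as OpenCV has them. Camera axes: x right, y down, z forward; pixel columns grow to the right and rows downward; lengths in m; the calibration is good to about 2 mm. A picture is of the moment at which its call begins. There is no depth.
- job.sign_off(): hands the job in, once; it reports no verdict.
The state is a dict: "clock": time; "qpos": joint angles; "qd": joint speeds; "effort": joint torques, N m; "position": TCP position; "ee_rot": TCP orientation; "contact_force": force on the tool from outside, world axes, zero at the start; "moment": the same for the moment, N m; "width": finger opening in m.
Only numpy, scipy, OpenCV 4.12 (cv2) and the standard library are available. Lean on these libraries where they do the work, as an engineer would, in place of code of your own. Each camera call takes 0.05 s, during which the arm holds its last target. There are 200 camera calls.

## Task

Tighten the four crank nuts on the pump cover half a turn each, clockwise, in cross order: one nut, then the one diagonally opposite, then a third and last its opposite, finishing each before the next. Then prove that the cover holds: lift its sprung handle by about 10 mm (12 N), keep it there for a second and let it down again, never pulling it to its stop. Leave the jar, the dish and the brush where they are.

Things in the scene. Friction and masses are not known exactly. Their poses are not given: they have to be found in the camera images.
- housing: painted grey cast pump housing bolted to the shelf (fixed): 210 mm square foot, 184 mm square top rim at 77 mm, 80 mm above the shelf with its gasket. Origin at the centre of its underside, x and y along the sides of the square; a 68 mm pipe flange sticks out to 130 mm from the centre along its +x and a 60 mm one to 120 mm along its -y. It turns within 30 degrees of the robot's axes
- cover: aluminium cover plate 184 x 184 x 12 mm over the housing, held by four crank nuts near its corners. Origin at the centre of its underside, axes as the housing's; it starts level about 5 mm above the housing's rim (85 mm above the shelf). Half a turn of a nut draws that corner down 5 mm, so the plate leans up to 2 degrees on the way and ends level, 80 mm above the shelf
- handle (a joint): lift in m (0 = down, at rest) of the sprung steel pull handle in the middle of the cover; its spring pulls back 1.2 N per mm of lift, so 10 mm is 12 N; its end stop is at 22 mm; it springs back down when released
- handle_bar (a point): centre of the handle's level bar: round, 14 mm thick, 70 mm long along the cover's y, on two 10 mm legs at 27 mm either side; 50 mm above the cover's top face, 40 mm free below the bar in the middle. It rises with the handle
- nut1 (a joint): turn in rad of crank nut 1, the one at the +x +y corner of the cover; grows clockwise seen from above (tightening). Starts within 0.1 of 0 (loose), half a turn adds 3.14; it stays where it is left and needs about 4 N at its grip. Opposite nuts are 1 and 3, 2 and 4
- nut1_grip (a point): middle of the upright grip of crank nut 1: black round sleeve, spins freely on its pin, 18 mm thick, 42 mm tall (21 mm above this point; the crank arm's top is 24 mm below it), 42 mm from the nut's axis. Loose, it is at right angles to the line from the cover's centre to the nut, on the counter-clockwise side; it swings round outside. Neighbours' grips stay 50 mm apart
- nut1_axis (a point): point fixed to the cover on the axis of crank nut 1, 55 mm from the cover's centre along both x and y, at the height of the middle of its grip
- nut2 (a joint): turn in rad of crank nut 2, the one at the -x +y corner of the cover; grows clockwise seen from above (tightening). Starts within 0.1 of 0 (loose), half a turn adds 3.14; it stays where it is left and needs about 4 N at its grip. Opposite nuts are 1 and 3, 2 and 4
- nut2_grip (a point): middle of the upright grip of crank nut 2: black round sleeve, spins freely on its pin, 18 mm thick, 42 mm tall (21 mm above this point; the crank arm's top is 24 mm below it), 42 mm from the nut's axis. Loose, it is at right angles to the line from the cover's centre to the nut, on the counter-clockwise side; it swings round outside. Neighbours' grips stay 50 mm apart
- nut2_axis (a point): point fixed to the cover on the axis of crank nut 2, 55 mm from the cover's centre along both x and y, at the height of the middle of its grip
- nut3 (a joint): turn in rad of crank nut 3, the one at the -x -y corner of the cover; grows clockwise seen from above (tightening). Starts within 0.1 of 0 (loose), half a turn adds 3.14; it stays where it is left and needs about 4 N at its grip. Opposite nuts are 1 and 3, 2 and 4
- nut3_grip (a point): middle of the upright grip of crank nut 3: black round sleeve, spins freely on its pin, 18 mm thick, 42 mm tall (21 mm above this point; the crank arm's top is 24 mm below it), 42 mm from the nut's axis. Loose, it is at right angles to the line from the cover's centre to the nut, on the counter-clockwise side; it swings round outside. Neighbours' grips stay 50 mm apart
- nut3_axis (a point): point fixed to the cover on the axis of crank nut 3, 55 mm from the cover's centre along both x and y, at the height of the middle of its grip
- nut4 (a joint): turn in rad of crank nut 4, the one at the +x -y corner of the cover; grows clockwise seen from above (tightening). Starts within 0.1 of 0 (loose), half a turn adds 3.14; it stays where it is left and needs about 4 N at its grip. Opposite nuts are 1 and 3, 2 and 4
- nut4_grip (a point): middle of the upright grip of crank nut 4: black round sleeve, spins freely on its pin, 18 mm thick, 42 mm tall (21 mm above this point; the crank arm's top is 24 mm below it), 42 mm from the nut's axis. Loose, it is at right angles to the line from the cover's centre to the nut, on the counter-clockwise side; it swings round outside. Neighbours' grips stay 50 mm apart
- nut4_axis (a point): point fixed to the cover on the axis of crank nut 4, 55 mm from the cover's centre along both x and y, at the height of the middle of its grip
- jar: glass jar with a black screw lid, 74 mm across, 115 mm tall, origin at the centre of its underside; a bystander
- dish: small white ceramic dish, 100 mm across, 28 mm tall, origin at the centre of its underside; a bystander
- brush: hand brush about 170 mm long lying along its x axis, origin under its middle; a bystander

How it is judged:
On the way, in this order (a step that is already met when the one before it is completed fails the run):
1. one nut is tightened half a turn, the others still loose (((value of joint nut1 above 2.8 rad and value of joint each of nut2, nut3, nut4 below 0.5 rad) or (value of joint nut2 above 2.8 rad and value of joint each of nut1, nut3, nut4 below 0.5 rad) or (value of joint nut3 above 2.8 rad and value of joint each of nut1, nut2, nut4 below 0.5 rad) or (value of joint nut4 above 2.8 rad and value of joint each of nut1, nut2, nut3 below 0.5 rad))), for 0.1 s.
2. its diagonal opposite is tightened too, the other two still loose (((value of joint each of nut1, nut3 above 2.8 rad and value of joint each of nut2, nut4 below 0.5 rad) or (value of joint each of nut2, nut4 above 2.8 rad and value of joint each of nut1, nut3 below 0.5 rad))), for 0.1 s.
3. a third nut is tightened, the fourth still loose (((value of joint each of nut2, nut3, nut4 above 2.8 rad and value of joint nut1 below 0.5 rad) or (value of joint each of nut1, nut3, nut4 above 2.8 rad and value of joint nut2 below 0.5 rad) or (value of joint each of nut1, nut2, nut4 above 2.8 rad and value of joint nut3 below 0.5 rad) or (value of joint each of nut1, nut2, nut3 above 2.8 rad and value of joint nut4 below 0.5 rad))), for 0.1 s.
4. all four nuts are tightened and the cover has come down level (value of joint each of nut1, nut2, nut3, nut4 above 2.8 rad and z of cover in the frame of housing below 0.0815 m), for 0.1 s.
5. the handle is held lifted 7 to 14 mm for half a second (value of joint handle between 0.007 and 0.014 m and value of joint each of nut1, nut2, nut3, nut4 above 2.8 rad), for 0.5 s.
At the end, for the whole second after the job is handed in: Every nut stands 2.80 to 3.48 rad on from its zero (half a turn within about 20 degrees), the cover lies level within 0.01 rad and within 1.5 mm of its seat 80 mm above the housing's underside, the handle is down (under 2 mm), and the jar, dish and brush are within 20 mm of where they began (all of step 4 and value of joint each of nut1, nut2, nut3, nut4 below 3.48 rad and angle between cover's own z axis and vertical below 0.01 rad and value of joint handle below 0.002 m and distance of each of jar, dish, brush from where it was at the start of the episode below 0.02 m); the robot touches nothing.
It fails at once if a nut next to a turned one is turned before a diagonal pair is tight ((value of joint each of nut1, nut2 above 0.6 rad or value of joint each of nut2, nut3 above 0.6 rad or value of joint each of nut3, nut4 above 0.6 rad or value of joint each of nut4, nut1 above 0.6 rad) and not (value of joint each of nut1, nut3 above 2.8 rad or value of joint each of nut2, nut4 above 2.8 rad)).
It fails at once if a nut is turned well past half a turn (value of joint any of nut1, nut2, nut3, nut4 above 3.7 rad).
It fails at once if the handle is pulled nearly to its stop (over 18 mm, 22 N) (value of joint handle above 0.018 m).
It fails at once if the jar, dish or brush is knocked away (distance of any of jar, dish, brush from where it was at the start of the episode above 0.03 m).
It also fails if it takes over 72 s, if anything falls off the work surface, if the arm or the gripper's body presses on something with over 40 N, if the wrist force passes 120 N, or if a joint passes its speed limit or range.

## Working session

There is one attempt and no reset: what is moved stays moved. The work goes in short steps, Python scripts to look and compute and a tool call to move; the robot and the scene stay as the last step left them, time stands still between calls to the robot, and variables do not carry over. Pictures are saved under pics/ and viewed, about 8 in all and at most 12, crops included, and the job is handed in when it is done.

Besides the shell and the picture viewer there is one more tool, called after ">>>" as name(argument=value, ...) on one line, values as JSON. step_arm: Moves the arm, as the interface text tells. Its arguments: {"type":"object","properties":{"moves":{"type":"array","items":{"type":"number","minimum":-1,"maximum":1}},"force":{"type":"number"}},"required":["moves"]}

```bash
mkdir -p pics
cat > h.py <<'E'
import numpy as np, cv2
from rig import manip, get_image, job
def snap(n,f):
    d=get_image(n); cv2.imwrite('pics/'+f,d['frame']); np.savez('pics/'+f[:-4],**d); return d
def ray(d,uv,z):
    R=cv2.Rodrigues(np.array(d['rvec']))[0]; t=np.array(d['tvec']).ravel()
    c=-R.T@t; v=R.T@np.array([(uv[0]-d['cx'])/d['fx'],(uv[1]-d['cy'])/d['fy'],1])
    return c+v*(z-c[2])/v[2]
def proj(d,P):
    K=np.array([[d['fx'],0,d['cx']],[0,d['fy'],d['cy']],[0,0,1.]])
    return cv2.projectPoints(np.array(P,float).reshape(-1,1,3),np.array(d['rvec'],float),np.array(d['tvec'],float),K,None)[0].reshape(-1,2)
E
python3 - <<'E'
from h import *
for n in('top','scene'):
    d=snap(n,n+'0.png'); R=cv2.Rodrigues(np.array(d['rvec']))[0]; print(n,d['fx'],-R.T@np.array(d['tvec']).ravel(),R[2])
s=manip.get_state(); print(s)
E
```

```text
top 438.95483554201564 [0.35874237 0.00716325 1.26008652] [ 0.13767317 -0.01079234 -0.99041891]
scene 364.40028457080064 [1.08181152 0.27846459 0.62215593] [-0.70594824 -0.33540615 -0.62381071]
{'clock': 0.1, 'qpos': array([-1.32899595e+00,  2.76514566e-01,  1.50600231e+00, -4.20497274e-06,
        1.36069924e+00, -1.20997459e-01]), 'qd': array([ 0.00083959, -0.00170153, -0.00365556, -0.00060765, -0.00107632,
       -0.00057336]), 'effort': array([ 2.71640631e-03, -4.17696941e+01, -2.46406353e+01,  1.21194617e-06,
        5.76719598e-03, -5.62628856e-06]), 'position': array([ 0.20394966, -0.53713653,  0.24453768]), 'ee_rot': array([-8.10123565e-04,  9.83591879e-01,  1.80406090e-01, -5.10518948e-05]), 'contact_force': array([ 0.13401868, -0.4654437 , -0.36525261]), 'moment': array([ 0.00553464, -0.00776901,  0.05572777]), 'width': 0.08577258550693731}
```

View pics/top0.png

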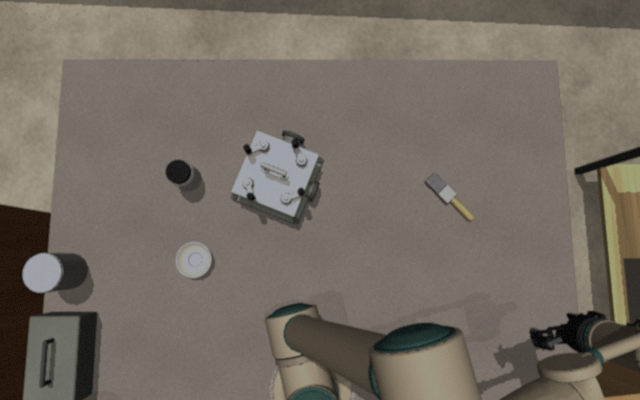

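View pics/scene0.png

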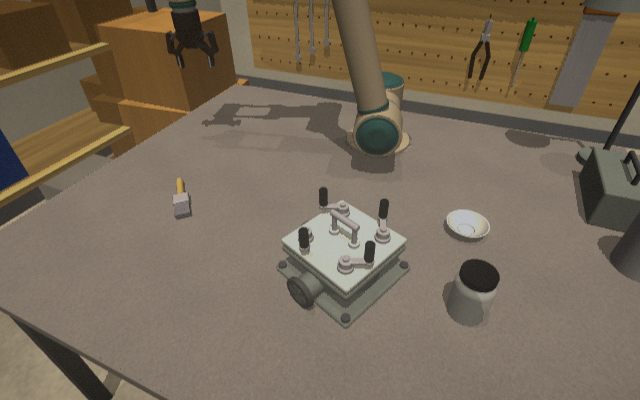

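Top view: cover at about (277,176), flanges at (293,138) (+x) and (313,190) (-y), dark grips at (248,149), (296,143), (301,192), (247,196); jar (180,173), dish (194,260), brush (450,195). Scene: grips at (323,196), (383,208), (370,250), (304,237). Now measure.

Run:
```python
from h import *
t=dict(np.load('pics/top0.npz')); s=dict(np.load('pics/scene0.npz'))
f=t['frame'].astype(int); m=np.zeros(f.shape[:2],np.uint8); m[120:225,225:330]=(f[120:225,225:330].min(2)>150)
m=cv2.morphologyEx(m,cv2.MORPH_CLOSE,np.ones((9,9)))
cs=max(cv2.findContours(m,0,2)[0],key=cv2.contourArea)
W=np.array([ray(t,p[0],0.097)[:2] for p in cs])
r=cv2.minAreaRect((W*1000).astype(np.float32)); print('cover',r)
for name,d,pts in(('top',t,[(248,149),(296,143),(301,192),(247,196)]),('scene',s,[(323,196),(383,208),(370,250),(304,237)])):
    g=d['frame'].max(2)
    for p in pts:
        w=12; sub=(g[p[1]-w:p[1]+w,p[0]-w:p[0]+w]<45).astype(np.uint8)
        n,l,st,c=cv2.connectedComponentsWithStats(sub)
        print(name,p,[(np.round(c[i]+np.array(p)-w,1),st[i][2:]) for i in range(1,n) if st[i][4]>8])
# crops
a=cv2.resize(t['frame'][115:235,220:335],None,fx=5,fy=5,interpolation=2)
cv2.imwrite('pics/c1.png',a)
cv2.imwrite('pics/c2.png',cv2.resize(s['frame'][175:325,270:420],None,fx=4,fy=4,interpolation=2))
```

```text
cover ((581.9157104492188, 99.04989624023438), (178.05104064941406, 177.5797119140625), 68.1804428100586)
top (248, 149) [(array([247.2, 149. ]), array([ 7,  9, 41], dtype=int32))]
top (296, 143) [(array([296.9, 142.1]), array([11, 10, 72], dtype=int32))]
top (301, 192) [(array([301.1, 191.9]), array([ 6,  7, 29], dtype=int32)), (array([310.2, 198.7]), array([ 5,  4, 14], dtype=int32))]
top (247, 196) [(array([250.5, 196.8]), array([ 7,  7, 34], dtype=int32))]
scene (323, 196) []
scene (383, 208) []
scene (370, 250) []
scene (304, 237) []
```

View pics/c1.png

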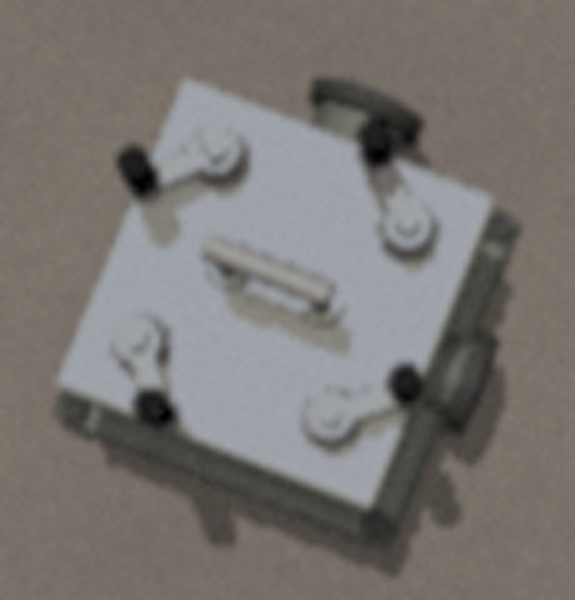

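View pics/c2.png

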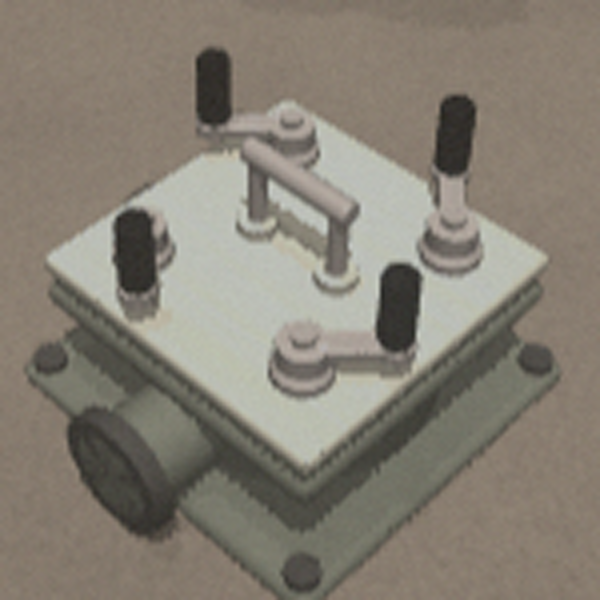

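Cover's corners and grips are clear in both crops (grips in the top crop at (138,172), (378,142), (404,385), (154,407); in the scene crop at (399,307), (136,252), (213,86), (455,135)). Triangulate.

Run:
```python
from h import *
t=dict(np.load('pics/top0.npz')); s=dict(np.load('pics/scene0.npz'))
def P(d):
    K=np.array([[d['fx'],0,d['cx']],[0,d['fy'],d['cy']],[0,0,1.]]); return K@np.c_[cv2.Rodrigues(d['rvec'])[0],d['tvec'].ravel()]
T=lambda l:np.array(l,float)/5+[220,115]; S=lambda l:np.array(l,float)/4+[270,175]
a=T([(138,172),(154,407),(404,385),(378,142),(207,249),(330,292)]); b=S([(399,307),(455,135),(213,86),(136,252),(250,150),(350,212)])
X=cv2.triangulatePoints(P(t),P(s),a.T,b.T); X=(X[:3]/X[3]).T
for n,x in zip(['g1','g2','g3','g4','h','h'],X): print(n,x.round(4), (proj(t,x)-0).round(1))
print('mean',X[:4].mean(0),'rot',X[4:].mean(0))
c=np.array([.582,.099]); y=np.radians(-21.8)
for k in range(4):
    d=X[k,:2]-c; print(np.linalg.norm(d)*1e3, np.degrees(np.arctan2(d[1],d[0])-y))
d=X[4]-X[5]; print(np.linalg.norm(d[:2]),np.degrees(np.arctan2(d[1],d[0])))
# scene corners of plate at top face (approximately)
for u in S([(300,465),(50,262),(548,260),(284,100)]): print(ray(s,u,.097).round(4))
```

```text
g1 [0.6356 0.1684 0.136 ] [[247.3 149.5]]
g2 [0.5112 0.1579 0.1368] [[250.5 196.5]]
g3 [0.5226 0.0285 0.1372] [[300.7 192. ]]
g4 [0.6513 0.0433 0.1361] [[295.1 143.6]]
h [0.594  0.1093 0.1768] [[268.3 161.7]]
h [0.5703 0.0899 0.112 ] [[277.7 175.6]]
mean [0.58017685 0.09951339 0.13651229] rot [0.58215507 0.09962131 0.14440832]
87.65956975783645 74.11711728034297
92.04047319962663 162.04213166114417
92.22211525318879 -108.30916766933622
88.87351091062256 -16.96949401776371
0.03060518223895285 39.34981951857839
[0.7055 0.15   0.097 ]
[ 0.6395 -0.0103  0.097 ]
[0.5394 0.2191 0.097 ]
[0.4721 0.0508 0.097 ]
```

```bash
cat > plan.py <<'E'
from h import *
C=np.array([.581,.099]); Y=np.radians(-21.8); ZG=.138; s2=2**-.5
NUT={1:(55,55),2:(-55,55),3:(-55,-55),4:(55,-55)}
def cw(p): # cover mm -> world xy
    p=np.array(p)*1e-3; return C+[p[0]*np.cos(Y)-p[1]*np.sin(Y), p[0]*np.sin(Y)+p[1]*np.cos(Y)]
def axis(k): return cw(NUT[k])
def grip(k,turn):
    a=np.arctan2(NUT[k][1],NUT[k][0])+np.pi/2-turn
    return cw(np.array(NUT[k])+42*np.array([np.cos(a),np.sin(a)]))
def psi():
    w,x,y,z=manip.get_state()['ee_rot']; return 2*np.arctan2(y,x)
def show():
    s=manip.get_state(); print('t%.2f'%s['clock'],'pos',s['position'].round(4),'psi %.1f'%np.degrees(psi()),'F',s['contact_force'].round(1),'w %.4f'%s['width'],'q6 %.2f'%s['qpos'][5])
def rows(start,targets,ps=None):
    """fractions tool x,y,z from start to world targets (per call, all rows from start)"""
    ps=psi() if ps is None else ps
    for t in targets:
        d=np.array(t)-start
        print(np.round(np.array([d[0]*np.cos(ps)+d[1]*np.sin(ps),d[0]*np.sin(ps)-d[1]*np.cos(ps),-d[2]])/.5,3).tolist())
E
python3 -c "
from plan import *
for k in NUT: print(k,axis(k).round(4),grip(k,0).round(4),grip(k,np.pi).round(4))"
```

```text
1 [0.6525 0.1296] [0.6359 0.1682] [0.669 0.091]
2 [0.5504 0.1705] [0.5118 0.1539] [0.589 0.187]
3 [0.5095 0.0684] [0.5261 0.0298] [0.493 0.107]
4 [0.6116 0.0275] [0.6502 0.0441] [0.573 0.011]
```

>>> step_arm(moves=[0.067, -0.068, 0, 0, 0, 0.135, -0.137, 0, 0, 0, 0.202, -0.205, 0, 0, 0, 0.27, -0.274, 0, 0, 0, 0.337, -0.342, 0, 0, 0], force=60)

```text
clock: 0.6
position: [0.3011, -0.3159, 0.245]
ee_rot: [-0.0, 0.984, 0.18, 0.0]
contact_force: [0.5, -0.5, 0.1]
width: 0.0428
```

>>> step_arm(moves=[0.067, -0.068, 0, 0, 0, 0.135, -0.137, 0, 0, 0, 0.202, -0.205, 0, 0, 0, 0.27, -0.274, 0, 0, 0, 0.337, -0.342, 0, 0, 0])

```text
clock: 1.1
position: [0.3979, -0.0963, 0.2452]
ee_rot: [0.0, 0.984, 0.18, 0.0]
contact_force: [0.9, -1.1, -0.8]
width: 0.0427
```

>>> step_arm(moves=[0.067, -0.068, 0, 0, 0, 0.135, -0.137, 0, 0, 0, 0.202, -0.205, 0, 0, 0, 0.27, -0.274, 0, 0, 0, 0.337, -0.342, 0, 0, 0])

```text
clock: 1.6
position: [0.4948, 0.1235, 0.245]
ee_rot: [0.0, 0.984, 0.181, -0.0]
contact_force: [1.3, -0.8, 0.2]
width: 0.0429
```

```bash
python3 -c "
from plan import *
show(); p=manip.get_state()['position']; rows(p,[(.511,.156,.200),(.511,.156,ZG)])"
```

```text
t1.60 pos [0.4948 0.1235 0.245 ] psi 20.8 F [ 1.3 -0.8  0.2] w 0.0429 q6 1.32
[0.053, -0.049, 0.09]
[0.053, -0.049, 0.214]
```

>>> step_arm(moves=[0.026, -0.025, 0.04, 0, 0, 0.053, -0.049, 0.09, 0, 0, 0.053, -0.049, 0.09, 0, 0])

```text
clock: 1.9
position: [0.509, 0.1552, 0.1967]
ee_rot: [-0.0, 0.983, 0.182, -0.003]
contact_force: [-0.4, 0.3, -0.5]
width: 0.0428
```

```bash
python3 -c "
from plan import *
show()
t=snap('top','top1.png'); s=snap('scene','scene1.png')
cv2.imwrite('pics/c3.png',np.hstack([cv2.resize(t['frame'][105:245,210:350],(400,400),interpolation=2),cv2.resize(s['frame'][120:300,250:430],(400,400),interpolation=2)]))
p=manip.get_state()['position']; rows(p,[(.511,.156,ZG)])"
```

```text
t1.90 pos [0.509  0.1552 0.1967] psi 20.9 F [-0.4  0.3 -0.5] w 0.0428 q6 1.37
[0.003, -0.004, 0.123]
```

View pics/c3.png

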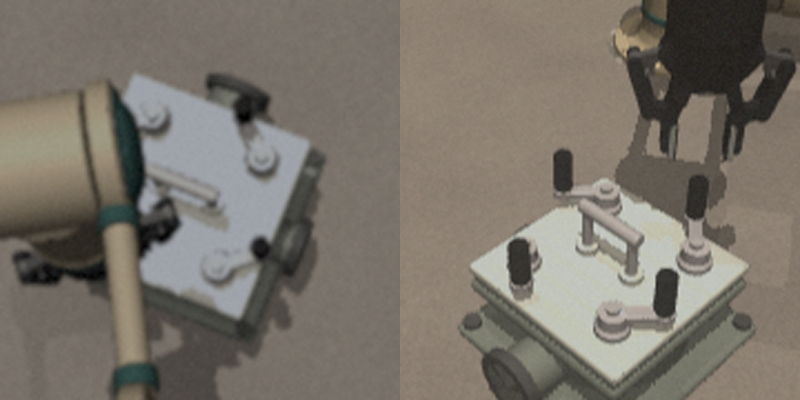

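Scene half: fingertips at (672,150) and (733,152) straddle the nut-2 sleeve top (698,180). Aligned; descend and grip.

>>> step_arm(moves=[0.002, -0.002, 0.06, 0, 0, 0.002, -0.002, 0.12, 0, 0, 0.002, -0.002, 0.12, 0, 0])

```text
clock: 2.3
position: [0.5087, 0.1535, 0.1383]
ee_rot: [0.0, 0.984, 0.18, -0.003]
contact_force: [1.0, -0.4, 0.8]
width: 0.0428
```

>>> step_arm(moves=[0, 0, 0, 0, 1, 0, 0, 0, 0, 1, 0, 0, 0, 0, 1, 0, 0, 0, 0, 1])

```text
clock: 2.7
position: [0.5121, 0.1554, 0.1422]
ee_rot: [-0.0, 0.984, 0.18, 0.002]
contact_force: [-2.1, 2.5, 7.4]
width: 0.0165
```

```bash
cat >> plan.py <<'E'
def arc(k,t0,t1,n,z1,start=None,ps=None):
    p=manip.get_state()['position'] if start is None else np.array(start)
    ts=[t0+(t1-t0)*(i+1)/n for i in range(n)]
    T=[np.r_[grip(k,a),p[2]+(z1-p[2])*(i+1)/n] for i,a in enumerate(ts)]
    q=p
    for i in range(0,n,5): print('call'); rows(q,T[i:i+5],ps); q=T[min(i+4,n-1)]
def turn_of(k):
    p=manip.get_state()['position']; d=p[:2]-axis(k)
    a=np.arctan2(d[1],d[0])-Y; z=np.arctan2(NUT[k][1],NUT[k][0])+np.pi/2
    tt=(z-a+np.pi/2)%(2*np.pi)-np.pi/2
    print('r %.1f turn %.3f'%(np.linalg.norm(d)*1e3,tt)); return tt
E
python3 -c "
from plan import *
show(); t=turn_of(2); arc(2,t,np.pi+.03,10,manip.get_state()['position'][2]-.005)"
```

```text
t2.70 pos [0.5121 0.1554 0.1422] psi 20.8 F [-2.1  2.5  7.4] w 0.0165 q6 1.37
r 41.1 turn 0.030
call
[0.002, -0.026, 0.001]
[0.014, -0.05, 0.002]
[0.032, -0.068, 0.003]
[0.055, -0.081, 0.004]
[0.081, -0.085, 0.005]
call
[0.026, 0.004, 0.001]
[0.05, 0.015, 0.002]
[0.068, 0.034, 0.003]
[0.081, 0.057, 0.004]
[0.085, 0.083, 0.005]
```

>>> step_arm(moves=[0.002, -0.026, 0.001, 0, 1, 0.014, -0.05, 0.002, 0, 1, 0.032, -0.068, 0.003, 0, 1, 0.055, -0.081, 0.004, 0, 1, 0.081, -0.085, 0.005, 0, 1])

```text
clock: 3.2
position: [0.5327, 0.2092, 0.1396]
ee_rot: [0.0, 0.983, 0.181, -0.001]
contact_force: [-6.3, 0.3, 9.9]
width: 0.0163
```

```bash
python3 -c "
from plan import *
show(); t=turn_of(2); arc(2,t,np.pi+.03,5,manip.get_state()['position'][2]-.002)"
```

```text
t3.20 pos [0.5327 0.2092 0.1396] psi 20.8 F [-6.3  0.3  9.9] w 0.0163 q6 1.46
r 42.6 turn 1.548
call
[0.027, 0.004, 0.001]
[0.052, 0.015, 0.002]
[0.072, 0.033, 0.002]
[0.085, 0.057, 0.003]
[0.089, 0.084, 0.004]
```

>>> step_arm(moves=[0.026, 0.004, 0.001, 0, 1, 0.05, 0.015, 0.002, 0, 1, 0.069, 0.034, 0.002, 0, 1, 0.082, 0.057, 0.003, 0, 1, 0.086, 0.084, 0.003, 0, 1])

```text
clock: 3.7
position: [0.5906, 0.1865, 0.1386]
ee_rot: [-0.001, 0.983, 0.181, 0.002]
contact_force: [-4.0, 3.7, 7.3]
width: 0.0164
```

>>> step_arm(moves=[0, 0, 0, 0, 1, 0, 0, 0, 0, 1])

```text
clock: 3.9
position: [0.5911, 0.1842, 0.1386]
ee_rot: [0.001, 0.984, 0.181, 0.002]
contact_force: [-1.1, -0.8, 7.1]
width: 0.0164
```

```bash
python3 -c "
from plan import *
show(); t=turn_of(2)"
```

```text
t3.90 pos [0.5911 0.1842 0.1386] psi 20.8 F [-1.1 -0.8  7.1] w 0.0164 q6 1.40
r 43.0 turn 3.223
```

>>> step_arm(moves=[0, 0, 0, 0, 0, 0, 0, 0, 0, 0, 0, 0, -0.02, 0, 0, 0, 0, -0.07, 0, 0, 0, 0, -0.13, 0, 0])

```text
clock: 4.4
position: [0.5884, 0.1848, 0.2012]
ee_rot: [0.0, 0.984, 0.18, -0.001]
contact_force: [0.5, -0.1, -0.7]
width: 0.0427
```

```bash
python3 -c "
from plan import *
show(); p=manip.get_state()['position']; rows(p,[(.651,.044,p[2]),(.651,.044,ZG)])
s=snap('scene','scene2.png');t=snap('top','top2.png')
cv2.imwrite('pics/c4.png',np.hstack([cv2.resize(t['frame'][105:245,210:350],(400,400),interpolation=2),cv2.resize(s['frame'][120:300,250:430],(400,400),interpolation=2)]))"
```

```text
t4.40 pos [0.5884 0.1848 0.2012] psi 20.8 F [ 0.5 -0.1 -0.7] w 0.0427 q6 1.40
[0.017, 0.308, -0.0]
[0.017, 0.308, 0.126]
```

View pics/c4.png

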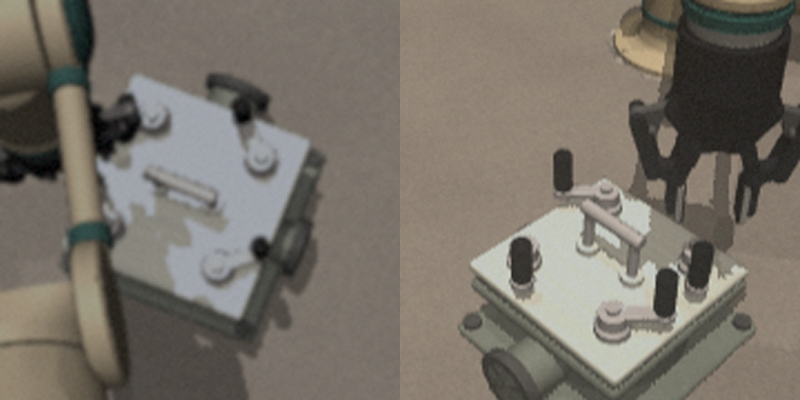

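Nut 2 has gone half round (scene-crop grip now at (700,265)), others unchanged. Next nut 4.

>>> step_arm(moves=[0.004, 0.077, 0, 0, 0, 0.008, 0.154, 0, 0, 0, 0.013, 0.231, 0, 0, 0, 0.017, 0.308, 0, 0, 0, 0.017, 0.308, 0, 0, 0])

```text
clock: 5.0
position: [0.6536, 0.0393, 0.2006]
ee_rot: [0.002, 0.984, 0.178, 0.0]
contact_force: [-0.5, 0.1, -0.1]
width: 0.0425
```

```bash
python3 -c "
from plan import *
show(); p=manip.get_state()['position']; rows(p,[(.651,.044,ZG)])
s=snap('scene','scene3.png')
cv2.imwrite('pics/c5.png',cv2.resize(s['frame'][120:300,250:430],(540,540),interpolation=2))"
```

```text
t5.00 pos [0.6536 0.0393 0.2006] psi 20.5 F [-0.5  0.1 -0.1] w 0.0425 q6 1.17
[-0.002, -0.011, 0.125]
```

View pics/c5.png

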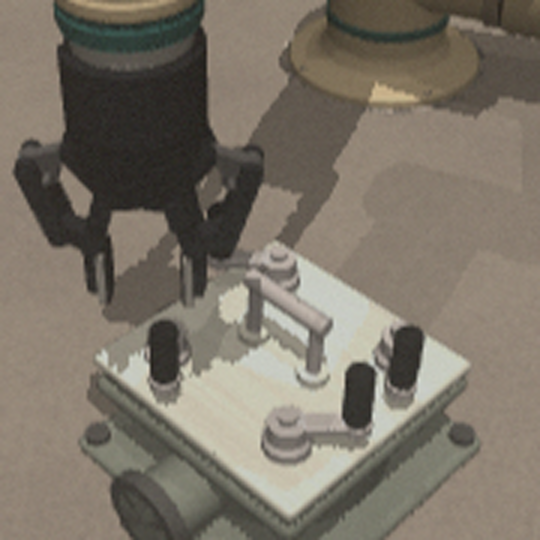

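```bash
python3 -c "
from plan import *
show(); d=dict(np.load('pics/scene3.npz'))
p=manip.get_state()['position']
f=lambda x:((proj(d,x)-[250,120])*3).round(0)
print('tips mid',f(p-[0,0,.012]),'grip top model',f([.6513,.0435,.159]),f([.6502,.0441,.138]))"
```

```text
t5.05 pos [0.6524 0.0418 0.2006] psi 20.6 F [0.1 0.3 0.2] w 0.0423 q6 1.17
tips mid [[152. 292.]] grip top model [[157. 327.]] [[160. 351.]]
```

>>> step_arm(moves=[0, -0.008, 0, 0, 0, 0, -0.008, 0.06, 0, 0, 0, -0.008, 0.124, 0, 0, 0, -0.008, 0.124, 0, 0])

```text
clock: 5.45
position: [0.6461, 0.0498, 0.135]
ee_rot: [-0.001, 0.983, 0.181, -0.005]
contact_force: [-1.0, 0.1, 0.2]
width: 0.0426
```

>>> step_arm(moves=[0, 0, 0, 0, 1, 0, 0, 0, 0, 1, 0, 0, 0, 0, 1, 0, 0, 0, 0, 1])

```text
clock: 5.85
position: [0.6513, 0.0478, 0.1407]
ee_rot: [0.001, 0.984, 0.181, 0.001]
contact_force: [0.5, -0.9, -1.5]
width: 0.0161
```

```bash
python3 -c "
from plan import *
show(); t=turn_of(4); arc(4,t,np.pi+.03,10,manip.get_state()['position'][2]-.004)"
```

```text
t5.85 pos [0.6513 0.0478 0.1407] psi 20.8 F [ 0.5 -0.9 -1.5] w 0.0161 q6 1.18
r 44.6 turn -0.067
call
[-0.007, 0.028, 0.001]
[-0.017, 0.053, 0.002]
[-0.034, 0.073, 0.002]
[-0.057, 0.088, 0.003]
[-0.084, 0.094, 0.004]
call
[-0.027, -0.003, 0.001]
[-0.052, -0.014, 0.002]
[-0.071, -0.032, 0.002]
[-0.084, -0.056, 0.003]
[-0.089, -0.083, 0.004]
```

>>> step_arm(moves=[-0.005, 0.028, 0.001, 0, 1, -0.016, 0.053, 0.002, 0, 1, -0.033, 0.073, 0.002, 0, 1, -0.056, 0.087, 0.003, 0, 1, -0.083, 0.093, 0.004, 0, 1])

```text
clock: 6.35
position: [0.6307, -0.0092, 0.1393]
ee_rot: [-0.001, 0.984, 0.18, 0.004]
contact_force: [3.2, 6.0, 1.8]
width: 0.0165
```

```bash
python3 -c "
from plan import *
show(); t=turn_of(4); arc(4,t,np.pi+.03,5,manip.get_state()['position'][2]-.002)"
```

```text
t6.35 pos [ 0.6307 -0.0092  0.1393] psi 20.7 F [3.2 6.  1.8] w 0.0165 q6 1.08
r 41.4 turn 1.497
call
[-0.028, -0.0, 0.001]
[-0.054, -0.011, 0.002]
[-0.075, -0.029, 0.002]
[-0.089, -0.054, 0.003]
[-0.094, -0.081, 0.004]
```

>>> step_arm(moves=[-0.028, 0, 0.001, 0, 1, -0.054, -0.011, 0.002, 0, 1, -0.074, -0.03, 0.002, 0, 1, -0.088, -0.055, 0.003, 0, 1, -0.092, -0.083, 0.003, 0, 1])

```text
clock: 6.85
position: [0.5745, 0.0119, 0.1374]
ee_rot: [0.001, 0.984, 0.18, 0.005]
contact_force: [9.2, -2.0, -6.2]
width: 0.0162
```

>>> step_arm(moves=[0, 0, 0, 0, 1, 0, 0, 0, 0, 1])

```text
clock: 7.05
position: [0.5739, 0.0138, 0.1371]
ee_rot: [-0.001, 0.984, 0.18, 0.005]
contact_force: [7.1, 4.1, -3.8]
width: 0.0163
```

```bash
python3 -c "
from plan import *
show(); t=turn_of(4)"
```

```text
t7.05 pos [0.5739 0.0138 0.1371] psi 20.7 F [ 7.1  4.1 -3.8] w 0.0163 q6 1.11
r 40.2 turn 3.198
```

>>> step_arm(moves=[0, 0, 0, 0, 0, 0, 0, 0, 0, 0, 0, 0, -0.02, 0, 0, 0, 0, -0.07, 0, 0, 0, 0, -0.13, 0, 0])

```text
clock: 7.55
position: [0.5692, 0.0121, 0.2012]
ee_rot: [-0.0, 0.984, 0.18, -0.001]
contact_force: [0.1, -0.7, 1.3]
width: 0.0426
```

>>> step_arm(moves=[-0.016, -0.013, 0, -0.046, 0, -0.032, -0.026, 0, -0.092, 0, -0.048, -0.039, 0, -0.138, 0, -0.064, -0.052, 0, -0.184, 0, -0.08, -0.064, 0, -0.23, 0])

```text
clock: 8.05
position: [0.521, 0.0279, 0.2017]
ee_rot: [0.0, 0.855, 0.519, 0.0]
contact_force: [0.3, 0.3, 0.6]
width: 0.0427
```

>>> step_arm(moves=[0, 0, 0, -0.046, 0, 0, 0, 0, -0.092, 0, 0, 0, 0, -0.138, 0, 0, 0, 0, -0.184, 0, 0, 0, 0, -0.23, 0])

```text
clock: 8.55
position: [0.5214, 0.0277, 0.2017]
ee_rot: [0.0, 0.616, 0.788, 0.0]
contact_force: [0.2, -0.7, -0.0]
width: 0.0423
```

>>> step_arm(moves=[0, 0, 0, -0.046, 0, 0, 0, 0, -0.053, 0, 0, 0, 0, -0.053, 0])

```text
clock: 8.85
position: [0.5215, 0.0277, 0.2014]
ee_rot: [0.0, 0.552, 0.834, 0.0]
contact_force: [-0.5, 1.0, -0.1]
width: 0.0428
```

```bash
python3 -c "
from plan import *
show(); p=manip.get_state()['position']; rows(p,[(.525,.0295,p[2]),(.525,.0295,ZG)])
s=snap('scene','scene4.png')
f=lambda x:((proj(s,x)-[250,120])*3).round(0)
print(f(p-[0,0,.012]),f([.525,.0295,.159]))
cv2.imwrite('pics/c6.png',cv2.resize(s['frame'][120:300,250:430],(540,540),interpolation=2))"
```

```text
t8.85 pos [0.5215 0.0277 0.2014] psi 113.0 F [-0.5  1.  -0.1] w 0.0428 q6 -0.48
[0.001, 0.008, -0.0]
[0.001, 0.008, 0.127]
[[218. 169.]] [[219. 207.]]
```

View pics/c6.png

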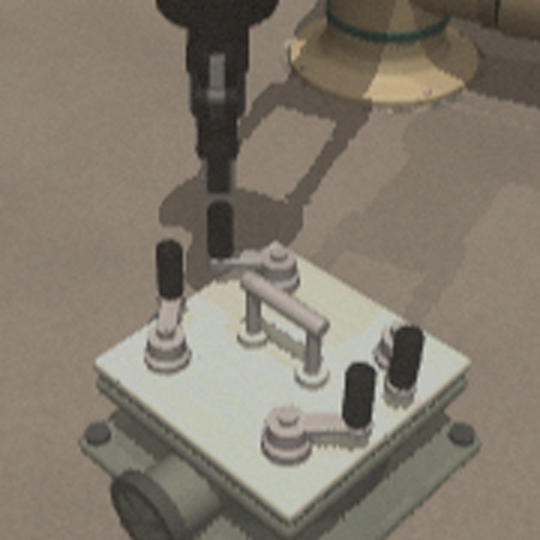

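Nut 4's grip now at (168,268), half round; tips (220,190) stand over nut 3's sleeve (220,205). Descend.

>>> step_arm(moves=[0.001, 0.006, 0, 0, 0, 0.001, 0.006, 0.06, 0, 0, 0.001, 0.006, 0.127, 0, 0, 0.001, 0.006, 0.127, 0, 0])

```text
clock: 9.3
position: [0.5209, 0.0298, 0.1337]
ee_rot: [-0.004, 0.551, 0.834, -0.002]
contact_force: [-0.9, -1.0, -0.7]
width: 0.0429
```

>>> step_arm(moves=[0, 0, 0, 0, 1, 0, 0, 0, 0, 1, 0, 0, 0, 0, 1, 0, 0, 0, 0, 1])

```text
clock: 9.7
position: [0.5248, 0.0293, 0.1386]
ee_rot: [0.001, 0.551, 0.835, 0.0]
contact_force: [-0.9, -1.0, 2.4]
width: 0.0164
```

```bash
python3 -c "
from plan import *
show(); t=turn_of(3); arc(3,t,np.pi+.03,10,manip.get_state()['position'][2]-.004)"
```

```text
t9.70 pos [0.5248 0.0293 0.1386] psi 113.1 F [-0.9 -1.   2.4] w 0.0164 q6 -0.48
r 42.0 turn 0.033
call
[0.005, -0.026, 0.001]
[0.017, -0.049, 0.002]
[0.037, -0.067, 0.002]
[0.06, -0.078, 0.003]
[0.086, -0.081, 0.004]
call
[0.026, 0.005, 0.001]
[0.049, 0.017, 0.002]
[0.067, 0.037, 0.002]
[0.078, 0.06, 0.003]
[0.081, 0.086, 0.004]
```

>>> step_arm(moves=[0.005, -0.026, 0.001, 0, 1, 0.017, -0.049, 0.002, 0, 1, 0.037, -0.067, 0.002, 0, 1, 0.06, -0.078, 0.003, 0, 1, 0.086, -0.081, 0.004, 0, 1])

```text
clock: 10.2
position: [0.4713, 0.0521, 0.1364]
ee_rot: [0.003, 0.551, 0.834, 0.001]
contact_force: [3.3, -3.6, 1.1]
width: 0.0166
```

```bash
python3 -c "
from plan import *
show(); t=turn_of(3); arc(3,t,np.pi+.03,5,manip.get_state()['position'][2]-.002)"
```

```text
t10.20 pos [0.4713 0.0521 0.1364] psi 113.1 F [ 3.3 -3.6  1.1] w 0.0166 q6 -0.44
r 41.5 turn 1.573
call
[0.026, 0.003, 0.001]
[0.05, 0.016, 0.002]
[0.069, 0.035, 0.002]
[0.08, 0.059, 0.003]
[0.084, 0.085, 0.004]
```

>>> step_arm(moves=[0.026, 0.003, 0.001, 0, 1, 0.05, 0.016, 0.002, 0, 1, 0.068, 0.035, 0.002, 0, 1, 0.08, 0.059, 0.003, 0, 1, 0.083, 0.085, 0.003, 0, 1])

```text
clock: 10.7
position: [0.4921, 0.1071, 0.1349]
ee_rot: [0.001, 0.55, 0.835, -0.001]
contact_force: [-2.7, -7.3, 6.0]
width: 0.0165
```

>>> step_arm(moves=[0, 0, 0, 0, 1, 0, 0, 0, 0, 1])

```text
clock: 10.9
position: [0.4944, 0.1078, 0.135]
ee_rot: [0.002, 0.551, 0.835, 0.001]
contact_force: [2.5, -2.2, 4.4]
width: 0.0164
```

```bash
python3 -c "
from plan import *
show(); t=turn_of(3)"
```

```text
t10.90 pos [0.4944 0.1078 0.135 ] psi 113.1 F [ 2.5 -2.2  4.4] w 0.0164 q6 -0.33
r 42.2 turn 3.181
```

Release, lift and cross to nut 1 (grip near (0.636,0.168)).

>>> step_arm(moves=[0, 0, 0, 0, 0, 0, 0, 0, 0, 0, 0, 0, -0.02, 0, 0, 0, 0, -0.07, 0, 0, 0, 0, -0.13, 0, 0])

```text
clock: 11.4
position: [0.4911, 0.1081, 0.1986]
ee_rot: [-0.002, 0.551, 0.834, -0.001]
contact_force: [0.7, 0.3, -0.7]
width: 0.0427
```

```bash
python3 -c "
from plan import *
show(); p=manip.get_state()['position']; rows(p,[(.636,.168,p[2])])"
```

```text
t11.40 pos [0.4911 0.1081 0.1986] psi 113.1 F [ 0.7  0.3 -0.7] w 0.0427 q6 -0.33
[-0.004, 0.314, -0.0]
```

>>> step_arm(moves=[-0.001, 0.08, 0, 0, 0, -0.002, 0.16, 0, 0, 0, -0.003, 0.24, 0, 0, 0, -0.004, 0.312, 0, 0, 0, -0.004, 0.312, 0, 0, 0])

```text
clock: 11.9
position: [0.6406, 0.1691, 0.198]
ee_rot: [0.0, 0.551, 0.835, 0.001]
contact_force: [-1.5, 0.2, -0.0]
width: 0.0427
```

>>> step_arm(moves=[0, 0, 0, 0, 0])

```text
clock: 12.0
position: [0.6364, 0.1676, 0.198]
ee_rot: [-0.001, 0.551, 0.835, -0.001]
contact_force: [0.3, -0.6, -0.8]
width: 0.0428
```

```bash
python3 -c "
from plan import *
show(); p=manip.get_state()['position']; rows(p,[(.636,.168,ZG-.002)])
s=snap('scene','scene5.png')
f=lambda x:((proj(s,x)-[250,120])*3).round(0)
print(f(p-[0,0,.012]),f([.636,.168,.159]))
cv2.imwrite('pics/c7.png',cv2.resize(s['frame'][120:300,250:430],(540,540),interpolation=2))"
```

```text
t12.00 pos [0.6364 0.1676 0.198 ] psi 113.1 F [ 0.3 -0.6 -0.8] w 0.0428 q6 -0.25
[0.001, -0.0, 0.124]
[[362. 335.]] [[359. 368.]]
```

View pics/c7.png

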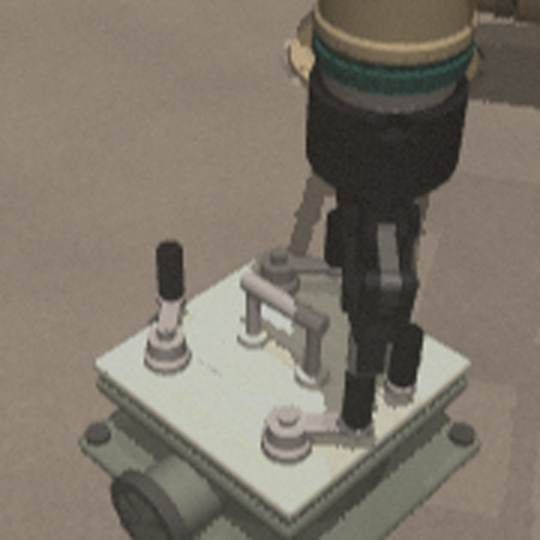

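Nut 3 is round (arm now at (320,265)); the tips (365,360) sit over nut 1's sleeve (358,390). Descend and grip.

>>> step_arm(moves=[0.001, 0, 0.06, 0, 0, 0.001, 0, 0.122, 0, 0, 0.001, 0, 0.122, 0, 0])

```text
clock: 12.35
position: [0.632, 0.1669, 0.134]
ee_rot: [-0.004, 0.551, 0.834, -0.004]
contact_force: [-0.0, 0.4, -0.4]
width: 0.0425
```

>>> step_arm(moves=[0, 0, 0, 0, 1, 0, 0, 0, 0, 1, 0, 0, 0, 0, 1, 0, 0, 0, 0, 1])

```text
clock: 12.75
position: [0.6372, 0.1678, 0.1397]
ee_rot: [0.001, 0.551, 0.835, 0.001]
contact_force: [-0.9, -0.5, 5.1]
width: 0.0161
```

```bash
python3 -c "
from plan import *
show(); t=turn_of(1); arc(1,t,np.pi+.03,10,manip.get_state()['position'][2]-.004)"
```

```text
t12.75 pos [0.6372 0.1678 0.1397] psi 113.1 F [-0.9 -0.5  5.1] w 0.0161 q6 -0.25
r 41.2 turn 0.024
call
[-0.003, 0.026, 0.001]
[-0.016, 0.049, 0.002]
[-0.035, 0.067, 0.002]
[-0.058, 0.079, 0.003]
[-0.084, 0.082, 0.004]
call
[-0.026, -0.005, 0.001]
[-0.049, -0.017, 0.002]
[-0.067, -0.036, 0.002]
[-0.078, -0.06, 0.003]
[-0.082, -0.086, 0.004]
```

>>> step_arm(moves=[-0.003, 0.026, 0.001, 0, 1, -0.016, 0.049, 0.002, 0, 1, -0.035, 0.067, 0.002, 0, 1, -0.058, 0.079, 0.003, 0, 1, -0.084, 0.082, 0.004, 0, 1])

```text
clock: 13.25
position: [0.6921, 0.1481, 0.1375]
ee_rot: [-0.0, 0.551, 0.835, 0.003]
contact_force: [-0.1, 6.0, 4.6]
width: 0.0163
```

```bash
python3 -c "
from plan import *
show(); t=turn_of(1); arc(1,t,np.pi+.03,5,manip.get_state()['position'][2]-.002)"
```

```text
t13.25 pos [0.6921 0.1481 0.1375] psi 113.2 F [-0.1  6.   4.6] w 0.0163 q6 -0.30
r 43.7 turn 1.540
call
[-0.027, -0.007, 0.001]
[-0.052, -0.019, 0.002]
[-0.071, -0.038, 0.002]
[-0.083, -0.063, 0.003]
[-0.087, -0.09, 0.004]
```

>>> step_arm(moves=[-0.027, -0.006, 0.001, 0, 1, -0.052, -0.018, 0.002, 0, 1, -0.071, -0.037, 0.002, 0, 1, -0.083, -0.061, 0.003, 0, 1, -0.087, -0.088, 0.003, 0, 1])

```text
clock: 13.75
position: [0.6698, 0.0899, 0.1361]
ee_rot: [0.001, 0.551, 0.834, 0.004]
contact_force: [2.0, 8.7, 2.5]
width: 0.0165
```

>>> step_arm(moves=[0, 0, 0, 0, 1, 0, 0, 0, 0, 1])

```text
clock: 13.95
position: [0.6673, 0.0892, 0.1359]
ee_rot: [-0.0, 0.551, 0.834, 0.001]
contact_force: [-2.4, 3.8, 6.9]
width: 0.0164
```

```bash
python3 -c "
from plan import *
show(); t=turn_of(1)"
```

```text
t13.95 pos [0.6673 0.0892 0.1359] psi 113.1 F [-2.4  3.8  6.9] w 0.0164 q6 -0.38
r 43.1 turn 3.197
```

>>> step_arm(moves=[0, 0, 0, 0, 0, 0, 0, 0, 0, 0, 0, 0, -0.02, 0, 0, 0, 0, -0.07, 0, 0, 0, 0, -0.13, 0, 0])

```text
clock: 14.45
position: [0.6672, 0.0877, 0.199]
ee_rot: [-0.001, 0.551, 0.834, -0.001]
contact_force: [0.8, 0.1, -0.2]
width: 0.0429
```

>>> step_arm(moves=[0.017, -0.03, 0, 0.046, 0, 0.034, -0.06, 0, 0.092, 0, 0.051, -0.09, 0, 0.138, 0, 0.068, -0.12, 0, 0.184, 0, 0.085, -0.151, 0, 0.23, 0])

```text
clock: 14.95
position: [0.5813, 0.0973, 0.1999]
ee_rot: [0.001, 0.812, 0.583, 0.0]
contact_force: [0.6, -0.3, 0.4]
width: 0.0427
```

>>> step_arm(moves=[0, 0, 0, 0.019, 0, 0, 0, 0, 0.019, 0])

```text
clock: 15.15
position: [0.5816, 0.0974, 0.2001]
ee_rot: [0.001, 0.827, 0.562, 0.001]
contact_force: [0.3, 0.1, 0.1]
width: 0.0427
```

```bash
python3 -c "
from plan import *
show(); p=manip.get_state()['position']; rows(p,[(.581,.099,.137)])
s=snap('scene','scene6.png')
f=lambda x:((proj(s,x)-[250,120])*3).round(0)
print(f(p-[0,0,.012]),f([.581,.099,.142]))
cv2.imwrite('pics/c8.png',cv2.resize(s['frame'][120:300,250:430],(540,540),interpolation=2))"
```

```text
t15.15 pos [0.5816 0.0974 0.2001] psi 68.3 F [0.3 0.1 0.1] w 0.0427 q6 0.43
[0.003, -0.002, 0.126]
[[281. 246.]] [[282. 301.]]
```

View pics/c8.png

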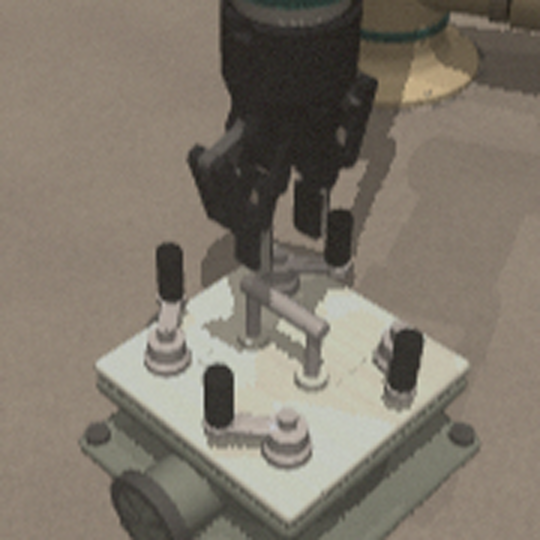

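All four grips are round (nut 1 at (218,395)); the bar centre at (286,304) matches the prediction (282,301). Descend on it.

>>> step_arm(moves=[0.003, -0.003, 0.05, 0, 0, 0.003, -0.003, 0.1, 0, 0, 0.003, -0.003, 0.126, 0, 0, 0.003, -0.003, 0.126, 0, 0, 0.003, -0.003, 0.126, 0, 0])

```text
clock: 15.7
position: [0.5814, 0.0994, 0.1367]
ee_rot: [0.0, 0.827, 0.562, 0.0]
contact_force: [-0.3, -0.5, 1.4]
width: 0.0426
```

>>> step_arm(moves=[0, 0, 0, 0, 1, 0, 0, 0, 0, 1, 0, 0, 0, 0, 1, 0, 0, 0, 0, 1], force=80)

```text
clock: 16.1
position: [0.582, 0.0993, 0.1377]
ee_rot: [0.001, 0.827, 0.561, 0.001]
contact_force: [1.0, -0.9, 4.9]
width: 0.0115
```

```bash
python3 -c "
from plan import *
show()"
```

```text
t16.10 pos [0.582  0.0993 0.1377] psi 68.3 F [ 1.  -0.9  4.9] w 0.0115 q6 0.43
```

>>> step_arm(moves=[0, 0, -0.004, 0, 1, 0, 0, -0.008, 0, 1, 0, 0, -0.012, 0, 1, 0, 0, -0.016, 0, 1, 0, 0, -0.016, 0, 1])

```text
clock: 16.6
position: [0.5817, 0.0993, 0.1435]
ee_rot: [0.001, 0.828, 0.561, 0.001]
contact_force: [6.7, -1.0, -7.1]
width: 0.0117
```

```bash
python3 -c "
from plan import *
show()"
```

```text
t16.60 pos [0.5817 0.0993 0.1435] psi 68.3 F [ 6.7 -1.  -7.1] w 0.0117 q6 0.43
```

>>> step_arm(moves=[0, 0, -0.004, 0, 1, 0, 0, -0.008, 0, 1, 0, 0, -0.011, 0, 1, 0, 0, -0.011, 0, 1])

```text
clock: 17.0
position: [0.5816, 0.0993, 0.1478]
ee_rot: [0.0, 0.828, 0.561, 0.0]
contact_force: [7.2, -0.6, -12.8]
width: 0.0112
```

```bash
python3 -c "
from plan import *
show()"
```

```text
t17.00 pos [0.5816 0.0993 0.1478] psi 68.3 F [  7.2  -0.6 -12.8] w 0.0112 q6 0.43
```

Lift about 10.1 mm with 12.8 N, so it agrees with 1.2 N/mm. Hold for over a second, then lower.

>>> step_arm(moves=[0, 0, 0, 0, 1, 0, 0, 0, 0, 1, 0, 0, 0, 0, 1, 0, 0, 0, 0, 1, 0, 0, 0, 0, 1])

```text
clock: 17.5
position: [0.5816, 0.0993, 0.1476]
ee_rot: [0.0, 0.828, 0.561, 0.0]
contact_force: [7.1, -0.9, -12.8]
width: 0.0118
```

>>> step_arm(moves=[0, 0, 0, 0, 1, 0, 0, 0, 0, 1, 0, 0, 0, 0, 1, 0, 0, 0, 0, 1, 0, 0, 0, 0, 1])

```text
clock: 18.0
position: [0.5816, 0.0994, 0.1476]
ee_rot: [0.0, 0.828, 0.561, 0.0]
contact_force: [8.3, -0.5, -11.9]
width: 0.0118
```

>>> step_arm(moves=[0, 0, 0, 0, 1])

```text
clock: 18.1
position: [0.5816, 0.0993, 0.1476]
ee_rot: [0.0, 0.828, 0.561, 0.0]
contact_force: [7.1, -0.5, -12.3]
width: 0.0117
```

>>> step_arm(moves=[0, 0, 0.006, 0, 1, 0, 0, 0.012, 0, 1, 0, 0, 0.018, 0, 1, 0, 0, 0.024, 0, 1, 0, 0, 0.026, 0, 1])

```text
clock: 18.6
position: [0.5819, 0.0994, 0.1376]
ee_rot: [0.001, 0.828, 0.561, 0.001]
contact_force: [3.1, -1.9, 6.8]
width: 0.0114
```

```bash
python3 -c "
from plan import *
show()"
```

```text
t18.60 pos [0.5819 0.0994 0.1376] psi 68.3 F [ 3.1 -1.9  6.8] w 0.0114 q6 0.43
```

>>> step_arm(moves=[0, 0, 0, 0, 0, 0, 0, 0, 0, 0, 0, 0, 0, 0, 0, 0, 0, -0.05, 0, 0, 0, 0, -0.12, 0, 0])

```text
clock: 19.1
position: [0.5783, 0.0995, 0.1949]
ee_rot: [-0.002, 0.828, 0.561, -0.003]
contact_force: [1.1, -0.3, -0.5]
width: 0.0426
```

>>> step_arm(moves=[-0.09, 0, -0.03, 0, 0, -0.18, 0, -0.06, 0, 0, -0.27, 0, -0.09, 0, 0, -0.36, 0, -0.09, 0, 0, -0.44, 0, -0.09, 0, 0])

```text
clock: 19.6
position: [0.4979, -0.1063, 0.2423]
ee_rot: [0.0, 0.828, 0.561, -0.0]
contact_force: [0.8, 0.0, 0.1]
width: 0.0427
```

>>> step_arm(moves=[-0.09, 0, 0, 0, 0, -0.18, 0, 0, 0, 0, -0.18, 0, 0, 0, 0])

```text
clock: 19.9
position: [0.4637, -0.1928, 0.2416]
ee_rot: [0.0, 0.829, 0.559, -0.001]
contact_force: [-0.4, 0.4, -0.7]
width: 0.0427
```

```bash
python3 -c "
from plan import *
show()
t=snap('top','top9.png'); s=snap('scene','scene9.png')
cv2.imwrite('pics/c9.png',np.hstack([cv2.resize(t['frame'][105:245,210:350],(400,400),interpolation=2),cv2.resize(s['frame'][160:340,250:430],(400,400),interpolation=2)]))
a=dict(np.load('pics/top0.npz'))['frame']
for n,(u,v,r) in dict(jar=(180,173,22),dish=(194,260,24),brush=(450,195,30)).items():
    print(n,cv2.phaseCorrelate(a[v-r:v+r,u-r:u+r].mean(2),t['frame'][v-r:v+r,u-r:u+r].mean(2)))"
```

```text
t19.90 pos [ 0.4637 -0.1928  0.2416] psi 68.0 F [-0.4  0.4 -0.7] w 0.0427 q6 -0.15
jar ((0.5598727982843776, 0.5546093162752683), 1.0611809457567793)
dish ((-0.022725555706923473, 0.05228563818797838), 0.916219407449472)
brush ((24.461225068454606, 27.343485623209464), -0.08027147660352127)
```

View pics/c9.png

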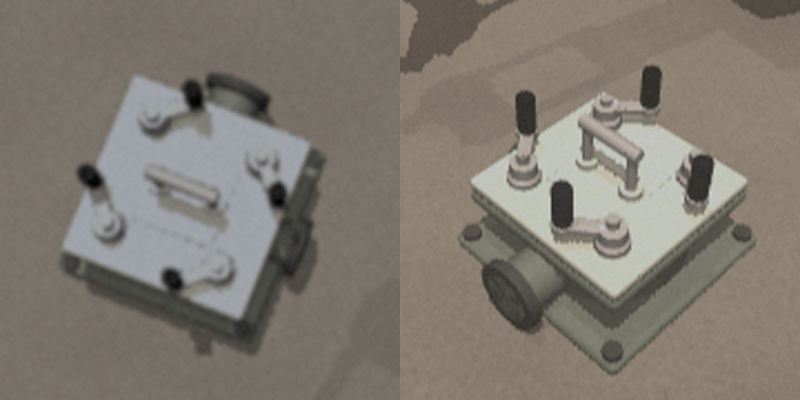

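All four cranks are half round, the cover seated level, the handle down (top-crop grips at (193,95), (90,177), (173,279), (278,194)). Check the angles, and the brush, whose patch the arm may be shading.

```bash
python3 -c "
from plan import *
t=dict(np.load('pics/top9.npz')); a=dict(np.load('pics/top0.npz'))
G={1:(193,95),2:(90,177),3:(173,279),4:(278,194)}
for k,u in G.items():
    p=ray(t,np.array(u)/2.857+[210,105],.134)[:2]; d=p-axis(k)
    x=(np.arctan2(NUT[k][1],NUT[k][0])+np.pi/2-(np.arctan2(d[1],d[0])-Y)+1.5)%(2*np.pi)-1.5
    print(k,p.round(4),'r %.1f turn %.2f'%(np.linalg.norm(d)*1e3,x))
sa=dict(np.load('pics/scene0.npz'))['frame']; sb=dict(np.load('pics/scene9.npz'))['frame']
def br(f,x0,x1,y0,y1):
    h=cv2.cvtColor(f[y0:y1,x0:x1],cv2.COLOR_BGR2HSV); m=((h[...,1]>110)&(h[...,2]>70)).astype(np.uint8); M=cv2.moments(m,True); return M['m00'],M['m10']/max(M['m00'],1)+x0,M['m01']/max(M['m00'],1)+y0
print(br(sa,160,205,165,225),br(sb,160,205,165,225)); print(br(a['frame'],415,490,160,230),br(t['frame'],415,490,160,230))"
```

```text
1 [0.6664 0.0897] r 42.3 turn 3.21
2 [0.5894 0.183 ] r 41.0 turn 3.24
3 [0.4955 0.1063] r 40.4 turn 3.19
4 [0.5735 0.0114] r 41.4 turn 3.15
(100.0, 179.53, 185.2) (98.0, 179.46938775510205, 185.1326530612245)
(42.0, 459.54761904761904, 209.8095238095238) (0.0, 415.0, 160.0)
```

Turns 3.15–3.24 rad; the brush is unmoved in the scene view (only hidden from the top camera by the arm). Hand in.

```bash
python3 -c "
from h import *
print(job.sign_off())"
```

```text
the job is handed in; nothing more can be done
None
```

I tightened the nuts in the order 2, 4, 3, 1, half a turn each, then did the handle test and handed the job in at about 20 s. The hand-in returned no verdict.

**Handle test:** I lifted the handle about 10 mm and read 12–13 N, held it for 1.1 s, then let it down and released it.

**Last checks:**
- **Nuts:** they stand at 3.15–3.24 rad from the last top picture. The tool positions at the end of each turn gave 3.18–3.22 rad, agreeing to within 0.05 rad.
- **Cover and handle:** in the last pictures the cover looks seated and level and the handle down. I judged this by eye and did not measure height or tilt.
- **Bystanders:** the jar and dish moved less than 1 pixel in the top view. The brush check failed there, with no brush found, most likely because the arm was in the way. In the scene view its handle is within 0.1 pixel of where it started.
- **Robot:** it stands clear of everything, with no contact force.

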